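# Clear the T-slot and set the ratchet support

### The job

Get the slotted machine table ready for the next bar: with the flat scraper from the wooden tool block, push the piece of scrap caught in one of the T-slots out of the slot's open end into the chip tray, and stand the scraper back in its own hole in the block. Raise the ratchet support, counting the clicks, until its vee stands level with the vee of the fixed rest, and leave it sitting on its pawl. Never touch the scrap with the gripper, leave the good T-bolt where it stands in its slot, and do not knock the file, the bottle or the tape roll about.

Things in the scene. Friction and masses are not known exactly. Their poses are not given: they have to be found in the camera images.
- slot_table: Fixed grey/steel machine table, 280 (x) x 340 (y) mm, origin on the bench under its centre, flat top at z = 58. Three T-slots along y, centred at x = -90, 0, +90: neck 18 wide (z 42 to 58), below it 30 wide (floor at z = 30). Stopped at y = -145, open at the +y end, y = +170. Scrap in one of the slots at -90 and 0, T-bolt in the other; support and rest are bolted over the third.
- chip_tray: Fixed low aluminium tray, 280 (x) x 110 (y) mm, rim 16 high, axes parallel to the table's; 10 mm of it lie under the table's open (+y) end, so what leaves a slot drops into it. Origin on the bench under its centre.
- scrap: Rough steel offcut caught in a slot: foot about 24 x 24 x 9 mm with a crooked stub, 26 high in all, 55 to 115 g. Origin at the centre of its underside, on the slot floor. Wider than the slot's neck: it cannot be lifted out, only pushed along with about 1 N and out of the open end.
- t_bolt: Good clamping bolt, steel: T-foot 28 x 28 x 9 mm in the other slot, and an upright threaded stud, 12 thick, with a washer of 28 and a nut just above the table top; loose, upright, 170 g. Origin at the centre of its underside on the slot floor, top 88 above it (60 above the table top).
- tool_block: Fixed wooden block, 150 (x) x 64 (y) x 60 mm high, left or right of the slotted table, origin on the bench under its centre. Holes in its top along x: at -40 mm the scraper's, 19 (x) x 12 (y), 56 deep; at 0 an empty round one of 16; at +40 the file's, round, 16.
- scraper: Flat scraper, about 120 g, upright in the block. Origin: middle of the blade's lower end (8 mm above the bench in the block); z up the tool, x along the blade's width, parallel to the block's x. Blade 12 (x) x 5 (y) mm, 52 long, tip tapered; bolster 26 x 20 from z = 52 to 58, rests on the block's top; flat-sided wooden handle 24 (x) x 20 (y), z = 58 to 148. The blade's width goes across a slot.
- scraper_grip (a point): Point on the scraper's axis in the middle of its handle, 108 mm above the blade's lower end.
- support: Ratchet support, fixed on the slotted table, left or right of the rest: blue base 84 x 84 mm, blue square sleeve 44 x 44 with its top 90 above the table top; a toothed steel column with a vee head slides up out of it. Origin at the centre of its underside, on the table top; axes parallel to the table's. On its +x side a sprung pawl with a thumb tail, 30 to 70 from the axis.
- column (a joint): Column height, m, 0 to 0.078. It rests on the pawl in notches at 0, 0.010 ... 0.070; starts in one from 0 to 0.030. Grip the vee head and pull straight up (6 to 8 N): the pawl clicks in about 3 mm above each notch; let go, the column sinks onto the last notch clicked. It comes down only if the pawl's tail is pressed down about 10 mm: then it falls to 0.
- pawl (a joint): Pawl angle, rad: about 0 when home in a notch (0.07 when the column is held a little above one), 0.23 as a tooth passes.
- support_vee (a point): Bottom of the upright 90 degree vee in the column's head, 119 mm above the table top with the column at 0. The vee runs along the table's y. Head 34 mm thick in y with flat y faces, 54 wide in x; its arms reach 21 above this point, its underside is 15 below it and at least 14 above the sleeve.
- vee_rest: Fixed rest on the slotted table beside the support, 140 to 240 mm from it: blue base 84 x 70 mm, blue post 40 x 34, steel vee head like the support's. Origin at the centre of its underside, on the table top.
- rest_vee (a point): Bottom of the rest's vee, 169 mm above the table top: the support's vee is level with it with the column in the notch at 0.050.
- file: Round file, 100 g, turned light wooden handle 28 mm thick, standing in the block's hole at x = +40, top 155 above the bench. Origin at its lower end.
- bottle: Clear water bottle, 64 mm across, 200 high, origin at the centre of its underside.
- tape_roll: White tape roll lying flat, 68 mm across, 40 high, origin at the centre of its underside.

How it is judged:
By the outcome, as a careful person would: the job done as asked, in the order asked, and still so for the second after the job is handed in, with the robot touching nothing.
It also fails if it takes over 69 s, if anything falls off the work surface, if the arm or the gripper's body presses on something with over 40 N, if the wrist force passes 120 N, or if a joint passes its speed limit or range.

### The arm

A 6-joint arm with a two-finger parallel gripper is mounted at the origin on the work surface. World frame = base frame: x ahead of the robot, y to its left, z up, the work surface at z = 0. Lengths are in m, angles in degrees, forces in N, time in s.
With the tool pointing down it reaches from about 0.25 to 0.725 m from the base axis. Payload 9.7 kg.
Tool frame: the origin (TCP) lies midway between the tips of the shut fingers; the grasp point (between the pads) lies 19 mm behind it; z points along the fingers, x is the direction in which the jaws open and shut, and the axes are right-handed (so a half turn about z gives the same grasp; the last joint's range is limited). The gripper opens to 85 mm and grips with 20 to 120 N. Pads are 22 mm wide; open, the fingers measure 114 mm over their backs; the gripper's body (76 mm by 85 mm) begins 54 mm behind the grasp point. The pads swing forward as they close: fully open they stand 13 mm farther back than shut.
Start: joints at [-67.609, 4.979, 10.078, 95.1, 0, 90], TCP at [0.21, -0.509, 0.231] pointing down, gripper open.
Joint ranges: [-179.16, 179.16], [-48.56, 103.87], [-65.8, 70.77], [-126.05, 130.52], [-82.76, 87.17], [-180, 180]. Speed limits (degrees/s): [127.2, 127.2, 147.25, 180, 180, 180].

### API

Orientations are given as [roll, pitch, yaw] about the fixed x, y, z axes, in that order (R = Rz(yaw) Ry(pitch) Rx(roll)).
In Python, from workcell import sensors, camera, get_calibration, bot, recognise, place_of gives the robot as it stands. The module is installed in compiled form; this text tells all that it offers.
- The arm moves only by the tool send_rows, never from a script. Its argument "plan" is a list of rows, each a list of 3 entries, a list of its own where there are three numbers: the shift along the tool's x, y, z normalised to -1 to 1, where 1 is 0.3 m, then the turn, a rotation vector about the tool's x, y, z normalised to -1 to 1, where 1 is pi rad, then the closure, from -1 (fully open) to 1 (shut). In form: [[[x, y, z], [rx, ry, rz], claw], ...]. A call has 1 to 10 rows; each row is the pose to reach, as a shift and turn from the pose commanded when the call began, along the tool's axes at that moment, turning the shorter way round; what a row does not reach only later rows make up. A row lasts 1/10 s, in which the tool goes at most 50 mm and 8.59 degrees, less where a joint would pass 70% of its speed; a pose out of reach is approached as far as the arm can. A call with a number of a shift or a turn outside -1 to 1 is refused whole. A call with a gripper value outside its range is refused whole. The fingers move at their own pace and stop on an object; "force" is the grip in N (left out, the last holds). Time passes only in rows, so rows that repeat a pose let the fingers close. It gives the time, the measured TCP pose, the force and the opening at its end, in the units of the state.
- sensors.get_obs(): the state, without advancing time (a new reading comes with each control period).
- camera(name): name is "scene" or "top"; returns the picture (384x512x3 uint8, blue, green, red); there is no depth.
- get_calibration(name): a dict with "fx", "fy", "cx", "cy" (pixels), "k1" (the pictures are not rectified: a ray, as slopes to the right and down, at radius r is drawn at 1 + k1 r^2 times it, then the intrinsics apply), "R" (3x3) and "t" (3): a world point X has camera coordinates R X + t. Camera axes: x right, y down, z forward; pixel columns grow to the right and rows downward; lengths in m; the calibration is good to about 2 mm. A picture is of the moment at which its call begins. get_calibration takes no time and is no camera call.
- bot.job_done(): hands the job in, once; it reports no verdict.
Trained networks look in the newest picture that a camera, given by its name, has taken for a name from the list of things; names that differ only in an ending like _2 or _b are one class to them, and where a whole thing is asked for, a point or a joint stands for the part that bears it (a point fixed in the world has none). Each returns a list of dicts, best first, with "p" (0 to 1); they miss things now and then, are a little off and sometimes report something else, mostly with a low value. They report only what shows in the picture. A call takes as long as a camera call.
- recognise(label, camera): "point" ([column, row] in pixels, amid what is visible of it).
- place_of(label, camera): "point" ([column, row] in pixels: a listed point, or the origin of a listed thing).
The state is a dict: "time": time; "q": joint angles; "qd": joint speeds; "joint_efforts": joint torques, N m; "ee_pos": TCP position; "tcp_rot": TCP orientation; "wrist_force": force on the tool from outside, world axes, zero at the start; "torque": the same for the moment, N m; "opening": finger opening in m.
Only numpy, scipy, OpenCV 4.12 (cv2) and the standard library are available. Lean on these libraries where they do the work, as an engineer would, in place of code of your own. Each camera call takes 0.05 s, during which the arm holds its last target. There are 200 camera calls.

## Working session

There is one attempt and no reset: what is moved stays moved. The work goes in short steps, Python scripts to look and compute and a tool call to move; the robot and the scene stay as the last step left them, time stands still between calls to the robot, and variables do not carry over. Pictures are saved under pics/ and viewed, on a budget of 10 in all, crops included, one or two more only if the job needs it, and the job is handed in when it is done.

Besides the shell and the picture viewer there is one more tool, called after "Emit:" by a JSON object that holds its "fn" and its "kwargs", one argument or row to a line. send_rows: Moves the arm, as the interface text tells. Scaled input: -1 to 1 covers 0.3 m each way for a shift and pi rad each way for a turn. Its arguments: {"type":"object","properties":{"plan":{"type":"array"},"force":{"type":"number"}},"required":["plan"]}

```bash
mkdir -p pics; cat > h.py <<'E'
import numpy as np, cv2
from workcell import sensors, camera, get_calibration, bot, recognise, place_of
from scipy.spatial.transform import Rotation as Ro
def ray(px,cam):
    c=get_calibration(cam); R=np.array(c["R"]);t=np.array(c["t"])
    d=np.array([(px[0]-c["cx"])/c["fx"],(px[1]-c["cy"])/c["fy"]]); u=d.copy()
    for _ in range(20): u=d/(1+c["k1"]*(u@u))
    return -R.T@t, R.T@np.array([u[0],u[1],1])
def at_z(px,cam,z):
    o,d=ray(px,cam); return o+d*(z-o[2])/d[2]
def proj(X,cam):
    c=get_calibration(cam); p=np.array(c["R"])@np.array(X)+np.array(c["t"]); u=p[:2]/p[2]; u=u*(1+c["k1"]*(u@u))
    return np.array([u[0]*c["fx"]+c["cx"],u[1]*c["fy"]+c["cy"]])
def tri(ps):
    A=0;b=0
    for px,cam in ps:
        o,d=ray(px,cam); d=d/np.linalg.norm(d); P=np.eye(3)-np.outer(d,d); A=A+P; b=b+P@o
    return np.linalg.solve(A,b)
def save(cam,name,box=None,f=1):
    im=camera(cam)
    if box: im=im[box[1]:box[3],box[0]:box[2]]
    cv2.imwrite("pics/"+name,cv2.resize(im,None,fx=f,fy=f,interpolation=cv2.INTER_CUBIC))
E
python3 - <<'E'
from h import *
save("scene","s0.png",f=1.5); save("top","t0.png",f=1.5)
Z=dict(slot_table=0,chip_tray=0,scrap=.03,t_bolt=.03,tool_block=0,scraper=.008,scraper_grip=.116,support=.058,support_vee=None,vee_rest=.058,rest_vee=.227,file=None,bottle=0,tape_roll=0)
for n,z in Z.items():
    out=[]
    for cam in("scene","top"):
        r=place_of(n,cam)[:2]
        for e in r:
            out.append((cam[0],round(e["p"],2),np.round(e["point"],1).tolist(), None if z is None else np.round(at_z(e["point"],cam,z),3)[:2].tolist()))
    a=[o for o in out if o[0]=='s'];b=[o for o in out if o[0]=='t']
    print(n,*out, "TRI",np.round(tri([(a[0][2],"scene"),(b[0][2],"top")]),3) if a and b else None)
for c in("scene","top"):
    k=get_calibration(c);print(c,np.round(-np.array(k["R"]).T@np.array(k["t"]),3),k["fx"])
print(sensors.get_obs())
E
```

```text
slot_table ('s', 0.65, [114.8, 217.2], [0.378, -0.407]) ('t', 0.83, [252.2, 182.5], [0.549, -0.018]) ('t', 0.5, [154.1, 135.9], [0.713, 0.323]) TRI [ 0.557 -0.191  0.222]
chip_tray ('s', 0.7, [330.7, 225.0], [0.548, 0.193]) ('t', 0.6, [190.4, 180.9], [0.555, 0.194]) TRI [0.554 0.191 0.008]
scrap ('s', 0.37, [265.1, 232.1], [0.553, -0.001]) ('t', 0.39, [249.1, 176.2], [0.567, -0.008]) TRI [ 0.566 -0.006  0.046]
t_bolt ('s', 0.69, [267.1, 207.6], [0.468, 0.026]) ('t', 0.54, [241.6, 209.1], [0.457, 0.017]) ('t', 0.22, [371.1, 196.0], [0.499, -0.417]) TRI [0.458 0.023 0.021]
tool_block ('s', 0.58, [122.3, 256.2], [0.524, -0.391]) ('s', 0.48, [393.0, 261.8], [0.71, 0.315]) ('t', 0.73, [365.0, 188.4], [0.527, -0.406]) TRI [ 0.528 -0.397  0.007]
scraper ('s', 0.61, [124.6, 243.9], [0.49, -0.382]) ('t', 0.47, [360.0, 202.0], [0.48, -0.385]) ('t', 0.25, [255.4, 181.7], [0.551, -0.029]) TRI [ 0.481 -0.386 -0.002]
scraper_grip ('s', 0.79, [117.2, 217.0], [0.486, -0.379]) ('t', 0.47, [366.8, 195.4], [0.495, -0.376]) TRI [ 0.495 -0.376  0.124]
support ('s', 0.68, [310.2, 240.7], [0.63, 0.1]) ('s'
[... 1008 characters left out ...]
 -0.015  1.289] 377.52238598676996
{'time': 1.5, 'q': array([-6.76086943e+01,  4.97878204e+00,  1.00784305e+01,  9.50979448e+01,
        6.69514150e-05,  9.00002063e+01]), 'qd': array([ 0.08823626,  0.15114965,  0.06069553,  0.00967884,  0.01495479,
       -0.03875896]), 'joint_efforts': array([ 6.19574512e-04, -5.20091951e+01,  4.64858401e+01,  1.50271917e-03,
        5.31385103e-05,  1.00193688e-06]), 'ee_pos': array([ 0.20951544, -0.50854071,  0.23128722]), 'tcp_rot': array([-1.79999933e+02, -1.70363851e-03, -6.76089006e+01]), 'wrist_force': array([-0.11530003, -0.56963657, -0.85125143]), 'torque': array([ 4.76786365e-02,  8.37400601e-03, -8.15042704e-05]), 'opening': 0.08581082051502484}
```

View pics/s0.png

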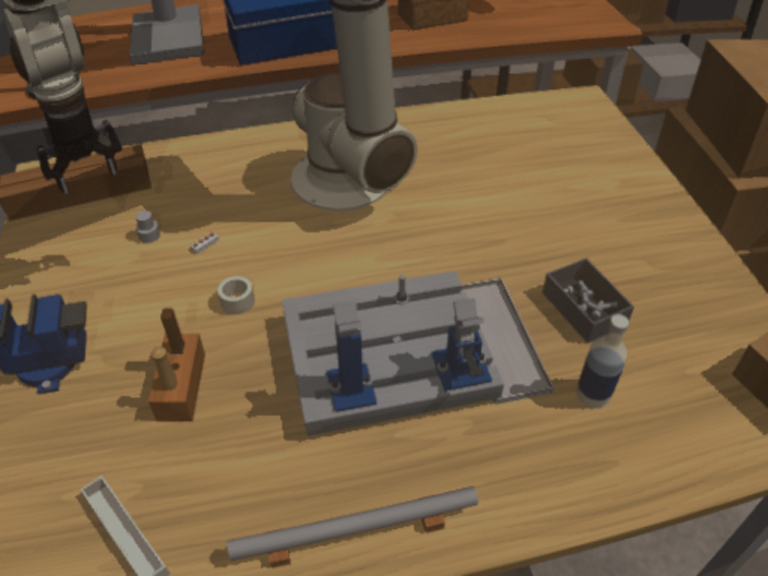

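View pics/t0.png

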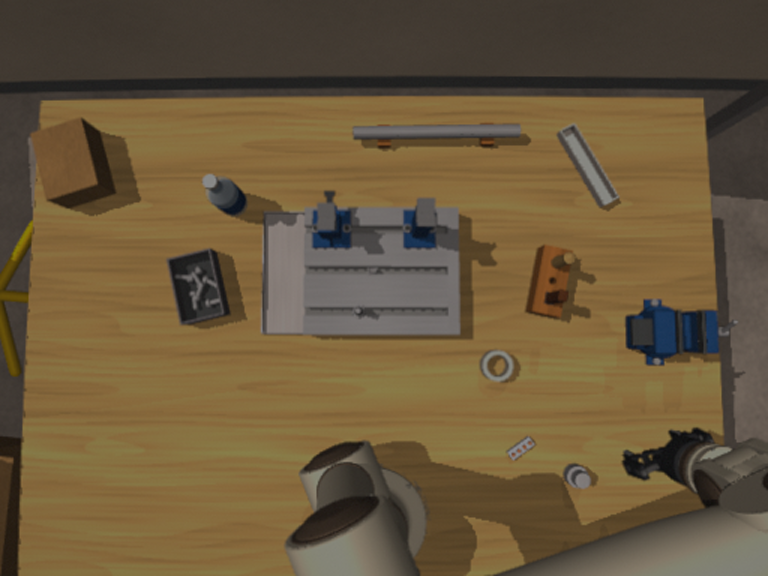

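Scene view: the table is centred near (395,350) with its open end and tray on the right. The scraper (dark handle) is at (172,330), the file at (163,370) and the T-bolt at (402,290). The scrap is in the middle slot near (397,340). The top view agrees: scrap at (375,270), T-bolt at (360,311). Next I'll overlay model outlines to refine the poses.

```bash
cat > ov.py <<'E'
from h import *
import sys
T=(0.551,-0.020,0.0); B=(0.527,-0.401,-12.0)
def W(p,l): 
    a=np.radians(p[2]); return [p[0]+np.cos(a)*l[0]-np.sin(a)*l[1],p[1]+np.sin(a)*l[0]+np.cos(a)*l[1],l[2]]
def rect(cx,cy,w,h,z): return [(cx-w/2,cy-h/2,z),(cx+w/2,cy-h/2,z),(cx+w/2,cy+h/2,z),(cx-w/2,cy+h/2,z)]
def crop(im,cam,box,f,T=T,B=B):
    c=cv2.resize(im[box[1]:box[3],box[0]:box[2]],None,fx=f,fy=f,interpolation=cv2.INTER_CUBIC)
    def pl(p,L,col):
        q=[((proj(W(p,l),cam)+.5-np.array(box[:2]))*f) for l in L]; cv2.polylines(c,[np.int32(np.round(q))],True,col,1)
    pl(T,rect(0,0,.28,.34,.058),(0,255,0))
    for s in(-.09,0,.09): pl(T,rect(s,.0125,.018,.315,.058),(0,255,255))
    pl(T,rect(0,.215,.28,.11,.016),(255,0,255))
    pl(B,rect(0,0,.15,.064,.06),(0,255,0))
    pl(B,rect(-.04,0,.024,.02,.156),(255,255,0)); pl(B,rect(-.04,0,.026,.02,.066),(255,255,0))
    pl(B,rect(.04,0,.028,.028,.155),(0,0,255)); pl(B,rect(0,0,.016,.016,.06),(0,0,255))
    return c
E
python3 - <<'E'
from ov import *
t=camera("top"); cv2.imwrite("pics/raw_t.png",t); s=camera("scene"); cv2.imwrite("pics/raw_s.png",s)
a=crop(t,"top",(165,125,315,235),4); b=crop(t,"top",(335,150,400,225),3)
c=crop(s,"scene",(85,190,150,290),2.9)
can=np.zeros((600,800,3),np.uint8)
a=cv2.resize(a,(600,440)); can[:440,:600]=a
can[:225,602:602+195]=b; can[230:230+c.shape[0],602:602+c.shape[1]]=c[:, :198]
cv2.imwrite("pics/ov1.png",can)
E
```

```text
(no output)
```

View pics/ov1.png

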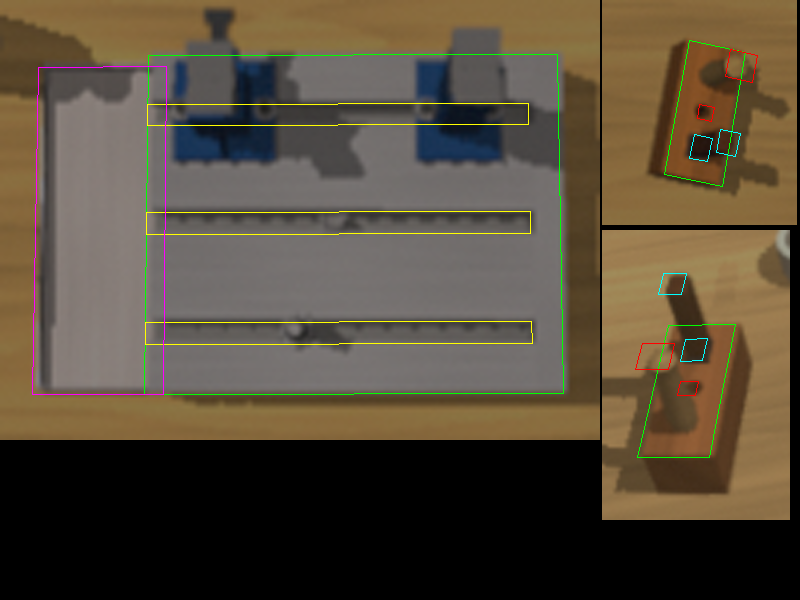

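```bash
cat >> h.py <<'E'
def rel(*targets):
    o=sensors.get_obs(); R=Ro.from_euler("xyz",o["tcp_rot"],degrees=True); p=o["ee_pos"]
    print("t",round(o["time"],2),"p",np.round(p,4),"rpy",np.round(o["tcp_rot"],2),"open",round(o["opening"],4),"F",np.round(o["wrist_force"],1),"q",np.round(o["q"],0))
    for x,y,z,yaw in targets:
        G=Ro.from_euler("xyz",[180,0,yaw],degrees=True)
        print((x,y,z,yaw),"->",np.round(R.inv().apply(np.array([x,y,z])-p)/.3,4).tolist(),np.round((R.inv()*G).as_rotvec()/np.pi,4).tolist())
E
python3 -c "
from h import *
rel((.488,-.393,.231,78))"
```

```text
t 1.6 p [ 0.2095 -0.5085  0.2313] rpy [-180.      0.    -67.61] open 0.0856 F [-0.4 -0.2  0.5] q [-68.   5.  10.  95.   0.  90.]
(0.488, -0.393, 0.231, 78) -> [-0.0025, -1.005, 0.0009] [-0.0, -0.0, -0.8089]
```

Emit:
{"fn": "send_rows", "kwargs": {
  "plan": [
    [[0, -0.99, 0], [0, 0, -0.809], -1],
    [[0, -0.99, 0], [0, 0, -0.809], -1],
    [[0, -0.99, 0], [0, 0, -0.809], -1],
    [[0, -0.99, 0], [0, 0, -0.809], -1],
    [[0, -0.99, 0], [0, 0, -0.809], -1],
    [[0, -0.99, 0], [0, 0, -0.809], -1],
    [[0, -0.99, 0], [0, 0, -0.809], -1],
    [[0, -0.99, 0], [0, 0, -0.809], -1],
    [[0, -0.99, 0], [0, 0, -0.809], -1],
    [[0, -0.99, 0], [0, 0, -0.809], -1]
  ]
}}

```text
time: 2.6
ee_pos: [0.4843, -0.3952, 0.2311]
tcp_rot: [-180.0, 0.0, 18.7]
wrist_force: [-0.5, -0.9, 0.1]
opening: 0.0854
```

```bash
python3 -c "
from h import *
rel((.488,-.393,.231,78))"
```

```text
t 2.6 p [ 0.4843 -0.3952  0.2311] rpy [-1.7999e+02  1.0000e-02  1.8710e+01] open 0.0854 F [-0.5 -0.9  0.1] q [-39.  16.  22.  97.  -0.  32.]
(0.488, -0.393, 0.231, 78) -> [0.0139, -0.0031, 0.0003] [-0.0001, 0.0, -0.3294]
```

Emit:
{"fn": "send_rows", "kwargs": {
  "plan": [
    [[0.0139, -0.0031, 0], [0, 0, -0.3294], -1],
    [[0.0139, -0.0031, 0], [0, 0, -0.3294], -1],
    [[0.0139, -0.0031, 0], [0, 0, -0.3294], -1],
    [[0.0139, -0.0031, 0], [0, 0, -0.3294], -1],
    [[0.0139, -0.0031, 0], [0, 0, -0.3294], -1],
    [[0.0139, -0.0031, 0], [0, 0, -0.3294], -1],
    [[0.0139, -0.0031, 0], [0, 0, -0.3294], -1],
    [[0.0139, -0.0031, 0], [0, 0, -0.3294], -1]
  ]
}}

```text
time: 3.4
ee_pos: [0.4878, -0.3932, 0.2312]
tcp_rot: [-180.0, -0.0, 77.7]
wrist_force: [0.2, -0.4, -0.6]
opening: 0.0856
```

```bash
python3 - <<'E'
from ov import *
s=camera("scene")
c=crop(s,"scene",(75,120,195,290),3.5)
for z in(.156,.066):
  p=proj(W(B,(-.04,0,z)),"scene"); 
  q=tuple(np.int32((p+.5-[75,120])*3.5)); cv2.circle(c,q,3,(0,0,255),-1)
cv2.imwrite("pics/ov2.png",c)
rel(( .488,-.393,.097,78))
print(place_of("scraper_grip","scene")[:2], proj([.488,-.393,.116],"scene"))
E
```

```text
t 3.45 p [ 0.4878 -0.3932  0.2312] rpy [-179.99   -0.     77.46] open 0.0854 F [-0.4  0.  -0.2] q [-39.  16.  23.  97.   0. -26.]
(0.488, -0.393, 0.097, 78) -> [0.0008, 0.0006, 0.4474] [-0.0, -0.0, -0.003]
[{'point': [304.8, 243.6], 'p': 0.36}] [111.88026885 218.40347535]
```

View pics/ov2.png

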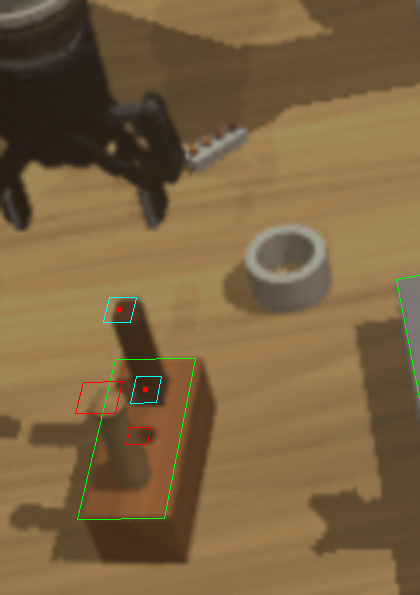

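The overlay sits about 2 px to the left of the real block in the scene view, so I'll shift the grasp to (0.490, -0.390).

Emit:
{"fn": "send_rows", "kwargs": {
  "plan": [
    [[0.01, 0.004, 0.15], [0, 0, -0.003], -1],
    [[0.012, 0.004, 0.3], [0, 0, -0.003], -1],
    [[0.012, 0.004, 0.4], [0, 0, -0.003], -1],
    [[0.012, 0.004, 0.447], [0, 0, -0.003], -1],
    [[0.012, 0.004, 0.447], [0, 0, -0.003], -1],
    [[0.012, 0.004, 0.447], [0, 0, -0.003], 0.0]
  ],
  "force": 40
}}

```text
time: 4.1
ee_pos: [0.4902, -0.3904, 0.0989]
tcp_rot: [179.9, 0.0, 78.1]
wrist_force: [0.4, 0.2, -0.1]
opening: 0.0731
```

Emit:
{"fn": "send_rows", "kwargs": {
  "plan": [
    [[0, 0, 0], [0, 0, 0], 1],
    [[0, 0, 0], [0, 0, 0], 1],
    [[0, 0, 0], [0, 0, 0], 1],
    [[0, 0, 0], [0, 0, 0], 1],
    [[0, 0, 0], [0, 0, 0], 1],
    [[0, 0, 0], [0, 0, 0], 1],
    [[0, 0, 0], [0, 0, 0], 1],
    [[0, 0, 0], [0, 0, 0], 1]
  ]
}}

```text
time: 4.9
ee_pos: [0.49, -0.3901, 0.0979]
tcp_rot: [179.9, 0.0, 78.2]
wrist_force: [-0.4, -0.0, 5.3]
opening: 0.0196
```

```bash
python3 - <<'E'
from ov import *
s=camera("scene");t=camera("top")
c=crop(s,"scene",(75,150,195,290),3.5);d=crop(t,"top",(320,130,420,250),3.5)
h=max(c.shape[0],d.shape[0]);can=np.zeros((h,c.shape[1]+d.shape[1],3),np.uint8);can[:c.shape[0],:c.shape[1]]=c;can[:d.shape[0],c.shape[1]:]=d
cv2.imwrite("pics/ov3.png",can)
rel()
E
```

```text
t 5.0 p [ 0.49   -0.3901  0.0979] rpy [1.7994e+02 3.0000e-02 7.8170e+01] open 0.0193 F [-0.3  1.   5.3] q [-39.  15.   7.  82.   0. -27.]
```

View pics/ov3.png

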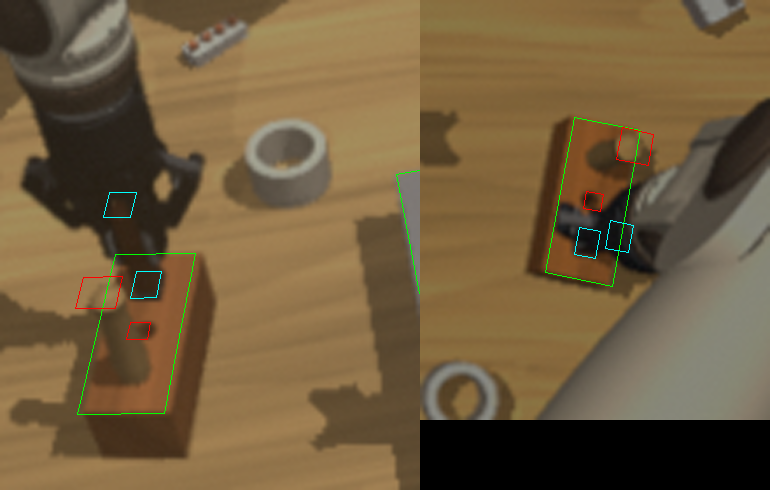

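Opening is 19.5 mm, so the handle is held. I'll lift and move over the middle slot, well on the −y side of the scrap.

Emit:
{"fn": "send_rows", "kwargs": {
  "plan": [
    [[0, 0, -0.03], [0, 0, 0], 1],
    [[0, 0, -0.1], [0, 0, 0], 1],
    [[0, 0, -0.2], [0, 0, 0], 1],
    [[0, 0, -0.32], [0, 0, 0], 1],
    [[0, 0, -0.433], [0, 0, 0], 1],
    [[0, 0, -0.433], [0, 0, 0], 1]
  ],
  "force": 60
}}

```text
time: 5.6
ee_pos: [0.4906, -0.3907, 0.2326]
tcp_rot: [179.7, 0.2, 78.2]
wrist_force: [-0.4, -0.0, -1.2]
opening: 0.0194
```

```bash
python3 - <<'E'
from ov import *
rel((.551,-.085,.225,90))
print(at_z([251.2,180.5],"top",.05),at_z([249.1,176.2],"top",.03),at_z([265,227],"scene",.05))
E
```

```text
t 5.6 p [ 0.4906 -0.3907  0.2326] rpy [179.65   0.18  78.17] open 0.0194 F [-0.4 -0.  -1.2] q [-39.  16.  22.  96.  -0. -27.]
(0.551, -0.085, 0.225, 90) -> [1.0386, -0.012, 0.0219] [0.0018, 0.0012, -0.0657]
[ 0.55045014 -0.01487198  0.05      ] [ 0.56712762 -0.0078703   0.03      ] [ 0.55172595 -0.00139913  0.05      ]
```

Emit:
{"fn": "send_rows", "kwargs": {
  "plan": [
    [[0.1, -0.003, 0.0], [0, 0, -0.01], 1],
    [[0.25, -0.006, 0.0], [0, 0, -0.03], 1],
    [[0.4, -0.008, 0.0], [0, 0, -0.05], 1],
    [[0.55, -0.01, 0.0], [0, 0, -0.0657], 1],
    [[0.7, -0.012, 0.01], [0, 0, -0.0657], 1],
    [[0.85, -0.012, 0.02], [0, 0, -0.0657], 1],
    [[0.95, -0.012, 0.0219], [0.0018, 0.0012, -0.0657], 1],
    [[0.995, -0.012, 0.0219], [0.0018, 0.0012, -0.0657], 1],
    [[0.995, -0.012, 0.0219], [0.0018, 0.0012, -0.0657], 1]
  ]
}}

```text
time: 6.5
ee_pos: [0.5475, -0.0957, 0.22]
tcp_rot: [-179.7, -0.3, 90.1]
wrist_force: [-0.0, 0.1, -1.0]
opening: 0.0195
```

```bash
python3 - <<'E'
from ov import *
s=camera("scene");t=camera("top")
o=sensors.get_obs()["ee_pos"]
c=crop(s,"scene",(170,140,340,290),4.5)
def ln(a,b,col):
    q=[tuple(np.int32((proj(p,"scene")+.5-[170,140])*4.5)) for p in(a,b)]; cv2.line(c,q[0],q[1],col,1)
z0=o[2]-.089
for dx in(-.006,.006): ln([o[0]+dx,o[1],z0],[o[0]+dx,o[1],z0+.052],(0,0,255))
ln([o[0],o[1],z0-.0],[o[0],o[1],.058],(255,255,255))
cv2.imwrite("pics/ov4.png",c)
rel((.551,-.085,.225,90))
E
```

```text
t 6.6 p [ 0.5473 -0.0977  0.2203] rpy [-179.67   -0.22   89.99] open 0.0192 F [-0.2 -0.3 -1.7] q [-10.   6.  10.  94.   0. -10.]
(0.551, -0.085, 0.225, 90) -> [0.0423, 0.0123, -0.0157] [-0.0018, -0.0012, -0.0]
```

View pics/ov4.png

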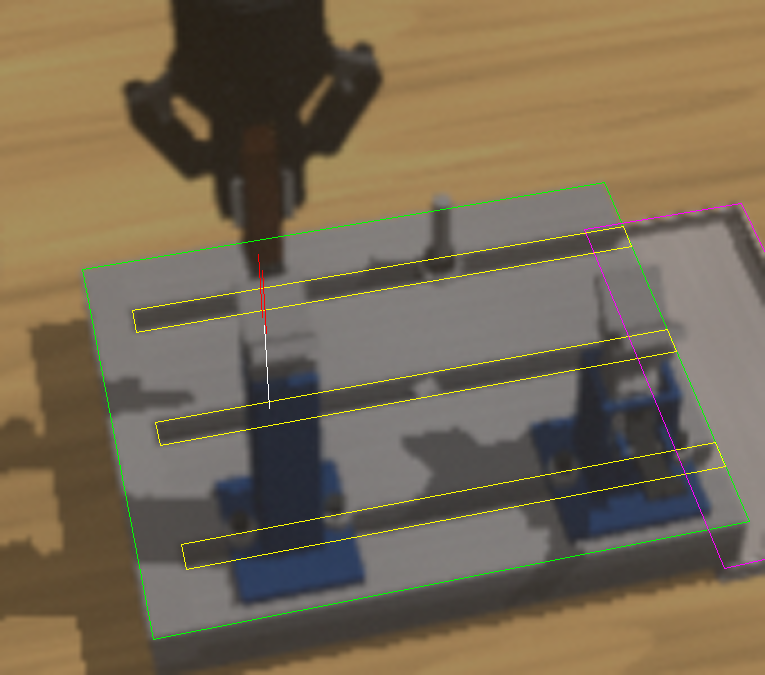

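The rest's head at (280,300) hides the blade. The table overlay fits, and the scrap shows at (427,388). I'll move to y = −0.055 to see the blade clearly.

Emit:
{"fn": "send_rows", "kwargs": {
  "plan": [
    [[0.07, 0.01, 0.0], [-0.0018, -0.0012, 0], 1],
    [[0.142, 0.0123, 0.02], [-0.0018, -0.0012, 0], 1],
    [[0.142, 0.0123, 0.03], [-0.0018, -0.0012, 0], 1],
    [[0.142, 0.0123, 0.03], [-0.0018, -0.0012, 0], 1]
  ]
}}

```text
time: 7.0
ee_pos: [0.5508, -0.0555, 0.2112]
tcp_rot: [-180.0, -0.0, 90.0]
wrist_force: [-0.1, 0.3, -1.7]
opening: 0.0193
```

```bash
python3 - <<'E'
from ov import *
o=sensors.get_obs()["ee_pos"]; rel()
out=[]
for cam,box,f in(("scene",(205,140,285,250),5.4),("top",(225,130,290,240),5.4)):
    im=camera(cam); c=cv2.resize(im[box[1]:box[3],box[0]:box[2]],None,fx=f,fy=f,interpolation=cv2.INTER_CUBIC)
    c=cv2.convertScaleAbs(c,alpha=1.6,beta=20)
    def ln(a,b,col):
        q=[tuple(np.int32((proj(p,cam)+.5-np.array(box[:2]))*f)) for p in(a,b)]; cv2.line(c,q[0],q[1],col,1)
    z0=o[2]-.089
    if cam=="scene":
        for dx in(-.006,.006): ln(o+[dx,0,-.089],o+[dx,0,-.037],(0,0,255))
        ln(o+[-.013,0,-.037],o+[.013,0,-.037],(0,255,0)); ln(o+[0,-.012,0],o+[0,.012,0],(255,255,0))
    for dx in(-.009,.009): ln([.551+dx,-.15,.058],[.551+dx,.1,.058],(0,255,255))
    out.append(c[:594])
cv2.imwrite("pics/ov5.png",np.hstack(out))
for n in("scraper","scraper_grip","scrap"):
    for cam in("scene","top"):
        print(n,cam,[(round(e["p"],2),np.round(e["point"],1)) for e in place_of(n,cam)[:2]], proj(o+{"scraper":[0,0,-.089],"scraper_grip":[0,0,.019]}.get(n,[0,0,0]),cam))
E
```

```text
t 7.0 p [ 0.5508 -0.0555  0.2112] rpy [-1.7997e+02 -1.0000e-02  8.9950e+01] open 0.0193 F [-0.1  0.3 -1.7] q [-6.  5.  8. 93.  0. -6.]
scraper scene [(0.88, array([247.1, 212.2]))] [244.8160272  212.39682294]
scraper top [(0.45, array([241.2, 206.4]))] [264.25790199 177.89401152]
scraper_grip scene [(0.77, array([246.3, 181.4]))] [244.14091097 182.5030063 ]
scraper_grip top [] [265.56608309 173.5690349 ]
scrap scene [(0.72, array([245.7, 211.5])), (0.45, array([264.4, 234. ]))] [244.26490825 188.05476751]
scrap top [] [265.31717576 174.39198732]
```

View pics/ov5.png

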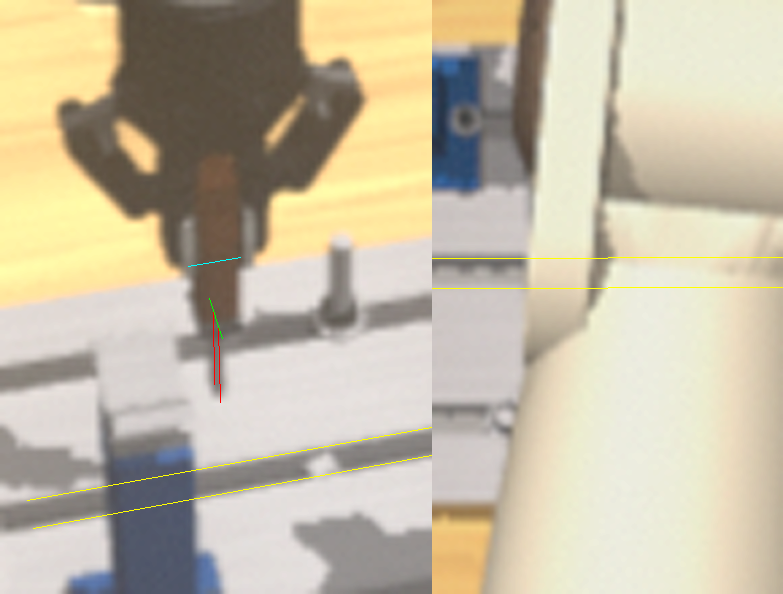

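The tip at (219,393) matches the model, and the slot lines match the dark slot. I'll descend to just inside the slot.

Emit:
{"fn": "send_rows", "kwargs": {
  "plan": [
    [[0, 0, 0.1], [0, 0, 0], 1],
    [[0, 0, 0.17], [0, 0, 0], 1],
    [[0, 0, 0.2], [0, 0, 0], 1],
    [[0, 0, 0.22], [0, 0, 0], 1],
    [[0, 0, 0.235], [0, 0, 0], 1],
    [[0, 0, 0.235], [0, 0, 0], 1]
  ]
}}

```text
time: 8.0
ee_pos: [0.5512, -0.0544, 0.1414]
tcp_rot: [180.0, -0.0, 90.0]
wrist_force: [0.0, -0.3, -1.2]
opening: 0.0195
```

Emit:
{"fn": "send_rows", "kwargs": {
  "plan": [
    [[0, 0, 0.02], [0, 0, 0], 1],
    [[0, 0, 0.04], [0, 0, 0], 1],
    [[0, 0, 0.055], [0, 0, 0], 1],
    [[0, 0, 0.055], [0, 0, 0], 1]
  ]
}}

```text
time: 8.4
ee_pos: [0.5508, -0.0543, 0.1238]
tcp_rot: [-180.0, -0.0, 90.0]
wrist_force: [0.5, 0.0, -1.2]
opening: 0.0192
```

Emit:
{"fn": "send_rows", "kwargs": {
  "plan": [
    [[0.04, 0, 0], [0, 0, 0], 1],
    [[0.08, 0, 0], [0, 0, 0], 1],
    [[0.12, 0, 0], [0, 0, 0], 1],
    [[0.16, 0, 0], [0, 0, 0], 1],
    [[0.2, 0, 0], [0, 0, 0], 1],
    [[0.24, 0, 0], [0, 0, 0], 1],
    [[0.28, 0, 0], [0, 0, 0], 1],
    [[0.32, 0, 0], [0, 0, 0], 1],
    [[0.35, 0, 0], [0, 0, 0], 1],
    [[0.35, 0, 0], [0, 0, 0], 1]
  ]
}}

```text
time: 9.4
ee_pos: [0.5511, 0.0519, 0.1247]
tcp_rot: [180.0, -0.1, 90.1]
wrist_force: [0.5, -0.7, -0.8]
opening: 0.0192
```

```bash
python3 - <<'E'
from ov import *
rel((.551,.160,.1238,90))
save("scene","p1.png",(200,140,370,290),4.5)
camera("top");print([(cam,[(round(e["p"],2),np.round(e["point"]),np.round(at_z(e["point"],cam,.03),3)) for e in place_of("scrap",cam)]) for cam in("scene","top")])
E
```

```text
t 9.4 p [0.5511 0.0519 0.1247] rpy [ 1.7998e+02 -6.0000e-02  9.0070e+01] open 0.0192 F [ 0.5 -0.7 -0.8] q [ 5.  5. -2. 83.  0.  5.]
(0.551, 0.16, 0.1238, 90) -> [0.3604, 0.0, 0.0033] [0.0001, -0.0003, 0.0004]
[('scene', [(0.41, array([289., 230.]), array([0.562, 0.064, 0.03 ]))]), ('top', [])]
```

View pics/p1.png

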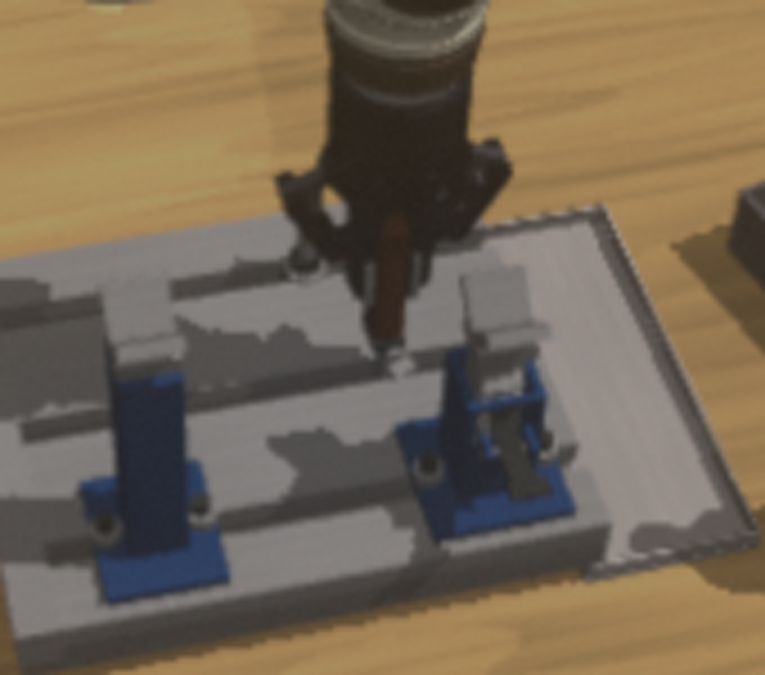

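The scrap (400,362) is being pushed along just ahead of the blade. I'll carry on to the end.

Emit:
{"fn": "send_rows", "kwargs": {
  "plan": [
    [[0.04, 0, 0], [0, 0, 0], 1],
    [[0.08, 0, 0], [0, 0, 0], 1],
    [[0.12, 0, 0], [0, 0, 0], 1],
    [[0.16, 0, 0], [0, 0, 0], 1],
    [[0.2, 0, 0], [0, 0, 0], 1],
    [[0.24, 0, 0], [0, 0, 0], 1],
    [[0.28, 0, 0], [0, 0, 0], 1],
    [[0.32, 0, 0], [0, 0, 0], 1],
    [[0.355, 0, 0], [0, 0, 0], 1],
    [[0.37, 0, 0], [0, 0, 0], 1]
  ]
}}

```text
time: 10.6
ee_pos: [0.5507, 0.1629, 0.1246]
tcp_rot: [-180.0, -0.1, 90.0]
wrist_force: [0.0, -0.6, -1.6]
opening: 0.0192
```

```bash
python3 - <<'E'
from ov import *
rel((.551,.155,.235,90))
save("scene","p2.png",(200,140,370,290),4.5)
camera("top");print([(cam,[(round(e["p"],2),np.round(e["point"]),np.round(at_z(e["point"],cam,.002),3)) for e in place_of("scrap",cam)]) for cam in("scene","top")])
E
```

```text
t 10.6 p [0.5507 0.1629 0.1246] rpy [-1.7997e+02 -5.0000e-02  9.0050e+01] open 0.0192 F [ 0.  -0.6 -1.6] q [16.  8.  1. 84.  0. 16.]
(0.551, 0.155, 0.235, 90) -> [-0.0261, 0.0007, -0.3681] [-0.0001, -0.0003, 0.0003]
[('scene', [(0.5, array([324., 223.]), array([0.539, 0.176, 0.002]))]), ('top', [])]
```

View pics/p2.png

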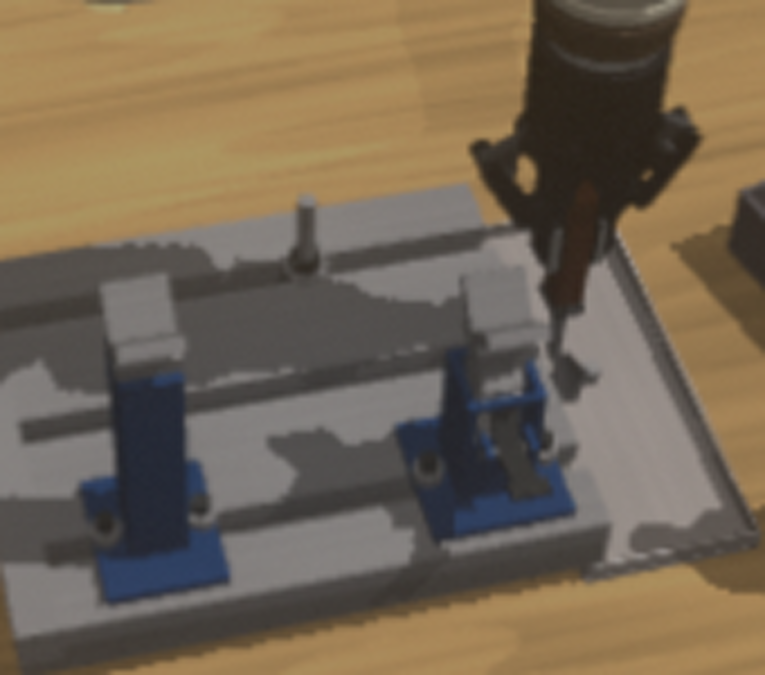

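The scrap is in the tray at (575,370). I'll lift and take the scraper back.

Emit:
{"fn": "send_rows", "kwargs": {
  "plan": [
    [[0, 0, -0.12], [0, 0, 0], 1],
    [[0, 0, -0.25], [0, 0, 0], 1],
    [[-0.08, 0, -0.36], [0, 0, 0], 1],
    [[-0.22, 0, -0.37], [0, 0, 0], 1],
    [[-0.38, 0, -0.37], [0, 0, 0], 1],
    [[-0.54, 0, -0.37], [0, 0, 0], 1],
    [[-0.7, 0, -0.37], [0, 0, 0], 1],
    [[-0.85, 0, -0.37], [0, 0, 0], 1],
    [[-0.97, 0, -0.37], [0, 0, 0], 1],
    [[-0.99, 0, -0.37], [0, 0, 0], 1]
  ]
}}

```text
time: 11.8
ee_pos: [0.5503, -0.1394, 0.2354]
tcp_rot: [-180.0, 0.0, 89.7]
wrist_force: [-0.0, -0.3, -0.8]
opening: 0.0194
```

```bash
python3 -c "
from h import *
rel((.490,-.390,.235,78.17))"
```

```text
t 11.8 p [ 0.5503 -0.1394  0.2354] rpy [-180.      0.     89.74] open 0.0194 F [-0.  -0.3 -0.8] q [-14.   8.  13.  96.  -0. -14.]
(0.49, -0.39, 0.235, 78.17) -> [-0.8361, -0.1974, 0.0013] [-0.0, 0.0, 0.0643]
```

Emit:
{"fn": "send_rows", "kwargs": {
  "plan": [
    [[-0.12, -0.03, 0], [0, 0, 0.01], 1],
    [[-0.27, -0.065, 0], [0, 0, 0.02], 1],
    [[-0.42, -0.1, 0], [0, 0, 0.04], 1],
    [[-0.57, -0.135, 0], [0, 0, 0.055], 1],
    [[-0.7, -0.166, 0], [0, 0, 0.0643], 1],
    [[-0.8, -0.19, 0], [0, 0, 0.0643], 1],
    [[-0.836, -0.1974, 0], [0, 0, 0.0643], 1],
    [[-0.836, -0.1974, 0], [0, 0, 0.0643], 1],
    [[-0.836, -0.1974, 0], [0, 0, 0.0643], 1]
  ]
}}

```text
time: 12.7
ee_pos: [0.492, -0.3854, 0.2355]
tcp_rot: [180.0, -0.1, 78.4]
wrist_force: [0.4, 0.5, -0.8]
opening: 0.0195
```

```bash
python3 -c "
from h import *
rel((.490,-.390,.235,78.17),(.490,-.390,.150,78.17))"
```

```text
t 12.7 p [ 0.492  -0.3854  0.2355] rpy [ 1.7999e+02 -7.0000e-02  7.8430e+01] open 0.0195 F [ 0.4  0.5 -0.8] q [-38.  16.  23.  97.   0. -27.]
(0.49, -0.39, 0.235, 78.17) -> [-0.0165, -0.0035, 0.0016] [0.0001, -0.0004, 0.0015]
(0.49, -0.39, 0.15, 78.17) -> [-0.0168, -0.0035, 0.2849] [0.0001, -0.0004, 0.0015]
```

Emit:
{"fn": "send_rows", "kwargs": {
  "plan": [
    [[-0.0165, -0.0035, 0.1], [0, 0, 0.0015], 1],
    [[-0.0165, -0.0035, 0.2], [0, 0, 0.0015], 1],
    [[-0.0165, -0.0035, 0.265], [0, 0, 0.0015], 1],
    [[-0.0165, -0.0035, 0.265], [0, 0, 0.0015], 1],
    [[-0.0165, -0.0035, 0.265], [0, 0, 0.0015], 1]
  ]
}}

```text
time: 13.2
ee_pos: [0.4903, -0.3897, 0.1569]
tcp_rot: [180.0, -0.0, 78.2]
wrist_force: [-0.2, -0.0, -0.4]
opening: 0.0192
```

```bash
python3 -c "
from h import *
rel((.490,-.390,.13,78.17),(.490,-.390,.098,78.17))"
```

```text
t 13.2 p [ 0.4903 -0.3897  0.1569] rpy [ 1.7996e+02 -4.0000e-02  7.8230e+01] open 0.0192 F [-0.2 -0.  -0.4] q [-39.  15.  13.  88.   0. -27.]
(0.49, -0.39, 0.13, 78.17) -> [-0.0013, -0.0008, 0.0897] [0.0002, -0.0002, 0.0003]
(0.49, -0.39, 0.098, 78.17) -> [-0.0013, -0.0009, 0.1964] [0.0002, -0.0002, 0.0003]
```

Emit:
{"fn": "send_rows", "kwargs": {
  "plan": [
    [[-0.0013, -0.0008, 0.02], [0, 0, 0], 1],
    [[-0.0013, -0.0008, 0.05], [0, 0, 0], 1],
    [[-0.0013, -0.0008, 0.09], [0, 0, 0], 1],
    [[-0.0013, -0.0008, 0.09], [0, 0, 0], 1]
  ]
}}

```text
time: 13.6
ee_pos: [0.4888, -0.3906, 0.1267]
tcp_rot: [-179.9, -0.1, 78.1]
wrist_force: [-0.4, 0.2, -1.2]
opening: 0.0197
```

Emit:
{"fn": "send_rows", "kwargs": {
  "plan": [
    [[0.002, 0, 0.03], [0, 0, 0], 1],
    [[0.002, 0, 0.06], [0, 0, 0], 1],
    [[0.002, 0, 0.085], [0, 0, 0], 1],
    [[0.002, 0, 0.093], [0, 0, 0], 1],
    [[0.002, 0, 0.093], [0, 0, 0], 1]
  ]
}}

```text
time: 14.1
ee_pos: [0.4894, -0.3904, 0.1005]
tcp_rot: [-180.0, -0.1, 78.1]
wrist_force: [-0.7, 1.0, -1.0]
opening: 0.0194
```

Emit:
{"fn": "send_rows", "kwargs": {
  "plan": [
    [[0, 0, 0.007], [0, 0, 0], 1],
    [[0, 0, 0.007], [0, 0, 0], 1],
    [[0, 0, 0.007], [0, 0, 0], 0.3],
    [[0, 0, 0.007], [0, 0, 0], -1],
    [[0, 0, 0.007], [0, 0, 0], -1],
    [[0, 0, 0.007], [0, 0, 0], -1],
    [[0, 0, 0.007], [0, 0, 0], -1],
    [[0, 0, 0.007], [0, 0, 0], -1],
    [[0, 0, 0.007], [0, 0, 0], -1],
    [[0, 0, 0.007], [0, 0, 0], -1]
  ]
}}

```text
time: 15.1
ee_pos: [0.4896, -0.3905, 0.0989]
tcp_rot: [180.0, -0.0, 78.1]
wrist_force: [-0.5, 0.3, -0.3]
opening: 0.0852
```

Emit:
{"fn": "send_rows", "kwargs": {
  "plan": [
    [[0, 0, -0.1], [0, 0, 0], -1],
    [[0, 0, -0.25], [0, 0, 0], -1],
    [[0, 0, -0.4], [0, 0, 0], -1],
    [[0, 0, -0.55], [0, 0, 0], -1],
    [[0, 0, -0.7], [0, 0, 0], -1],
    [[0, 0, -0.8], [0, 0, 0], -1],
    [[0, 0, -0.8], [0, 0, 0], -1]
  ]
}}

```text
time: 15.8
ee_pos: [0.49, -0.391, 0.3439]
tcp_rot: [179.6, 0.1, 78.1]
wrist_force: [0.5, 0.1, -0.2]
opening: 0.0853
```

```bash
python3 - <<'E'
from ov import *
s=camera("scene");t=camera("top"); o=[]
P=None
c=crop(s,"scene",(75,150,165,290),4); 
d=crop(s,"scene",(280,170,350,270),5.5)
# support vee heads: mark expected column notches
S=(.641,.095)
for k in range(8):
    for dy in(-.017,.017):
        p=proj([S[0]+.027,S[1]+dy,.058+.119+.021+.01*k],"scene"); q=tuple(np.int32((p+.5-[280,170])*5.5)); cv2.circle(d,q,2,(0,0,255) if k!=2 else (0,255,0),-1)
h=max(c.shape[0],d.shape[0]);can=np.zeros((h,c.shape[1]+d.shape[1],3),np.uint8);can[:c.shape[0],:c.shape[1]]=c;can[:d.shape[0],c.shape[1]:]=d
cv2.imwrite("pics/ov6.png",can)
for n,z in(("support",.058),("support_vee",.2),("vee_rest",.058),("rest_vee",.227)):
    a={cam:place_of(n,cam)[:2] for cam in("scene","top")}
    for cam in a: print(n,cam,[(round(e["p"],2),np.round(e["point"],1),np.round(at_z(e["point"],cam,z),3)) for e in a[cam]])
    if a["scene"] and a["top"]: print(" TRI",np.round(tri([(a[c][0]["point"],c) for c in a]),3))
rel()
E
```

```text
support scene [(0.67, array([325. , 225.6]), array([0.591, 0.155, 0.058])), (0.57, array([305.6, 244.3]), array([0.639, 0.085, 0.058]))]
support top [(0.7, array([219. , 153.4]), array([0.64 , 0.091, 0.058]))]
 TRI [0.636 0.108 0.122]
support_vee scene [(0.72, array([312.5, 210.3]), array([0.648, 0.087, 0.2  ])), (0.27, array([324.2, 225.3]), array([0.698, 0.099, 0.2  ]))]
support_vee top [(0.51, array([215.4, 147.9]), array([0.631, 0.09 , 0.2  ])), (0.43, array([363.5, 174.3]), array([ 0.552, -0.342,  0.2  ]))]
 TRI [0.634 0.092 0.183]
vee_rest scene [(0.81, array([236.3, 257. ]), array([ 0.637, -0.098,  0.058]))]
vee_rest top [(0.93, array([280.8, 151.2]), array([ 0.647, -0.113,  0.058]))]
 TRI [ 0.645 -0.106  0.072]
rest_vee scene [(0.64, array([229.9, 215.7]), array([ 0.643, -0.109,  0.227]))]
rest_vee top [(0.78, array([285.8, 146.2]), array([ 0.63 , -0.114,  0.227]))]
 TRI [ 0.633 -0.111  0.216]
t 16.3 p [ 0.4894 -0.3905  0.3385] rpy [-1.7997e+02 -6.0000e-02  7.8150e+01] open 0.0852 F [-0.3  0.2 -0.1] q [-39.  21.  42. 111.   0. -27.]
```

View pics/ov6.png

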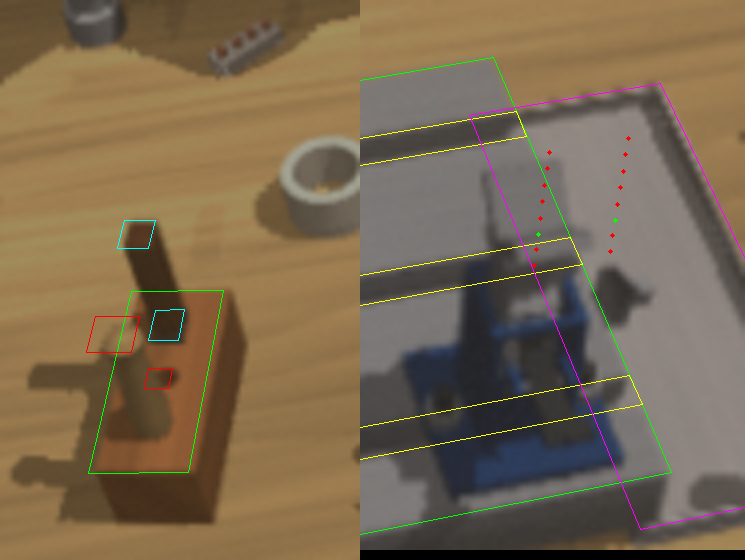

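The scraper stands in its own hole again. The support's head looks like notch 1 or 2, so I'll probe its top with shut fingers to be sure. First I'll move over it.

```bash
python3 - <<'E'
from ov import *
print(at_z([221,158],"top",.068),at_z([279.75,158],"top",.068))
rel((.55,-.15,.33,84),(.612,.085,.29,90))
# corrected support-head test: project arm-top corner points
im=cv2.imread("pics/raw_s.png")
print([np.round(proj([.668,.085,.198+.01*k],"scene"),1) for k in range(4)],[np.round(proj([.668,-.109,.248],"scene"),1)])
E
```

```text
[0.62291022 0.08374407 0.068     ] [ 0.62226248 -0.10851152  0.068     ]
t 16.3 p [ 0.4894 -0.3905  0.3385] rpy [-1.7997e+02 -6.0000e-02  7.8150e+01] open 0.0852 F [-0.3  0.2 -0.1] q [-39.  21.  42. 111.   0. -27.]
(0.55, -0.15, 0.33, 84) -> [0.8262, 0.0331, 0.0291] [-0.0001, -0.0003, -0.0325]
(0.612, 0.085, 0.29, 90) -> [1.6351, 0.0745, 0.1633] [-0.0001, -0.0004, -0.0659]
[array([314. , 217.2]), array([314.4, 214.4]), array([314.8, 211.5]), array([315.2, 208.6])] [array([231.5, 217.7])]
```

Emit:
{"fn": "send_rows", "kwargs": {
  "plan": [
    [[0.12, 0.004, 0.0], [0, 0, -0.005], 1],
    [[0.28, 0.01, 0.01], [0, 0, -0.01], 1],
    [[0.44, 0.017, 0.015], [0, 0, -0.02], 1],
    [[0.6, 0.024, 0.02], [0, 0, -0.03], 1],
    [[0.76, 0.03, 0.03], [0, 0, -0.04], 1],
    [[0.9, 0.04, 0.03], [0, 0, -0.05], 1],
    [[0.99, 0.045, 0.03], [0, 0, -0.0659], 1],
    [[0.99, 0.045, 0.03], [0, 0, -0.0659], 1]
  ]
}}

```text
time: 17.1
ee_pos: [0.5642, -0.0996, 0.33]
tcp_rot: [180.0, -0.1, 90.3]
wrist_force: [-0.3, -0.2, -0.5]
opening: -0.0001
```

```bash
python3 -c "
from h import *
rel((.612,.086,.29,90),(.612,.086,.235,90))"
```

```text
t 17.1 p [ 0.5642 -0.0996  0.33  ] rpy [ 1.7998e+02 -7.0000e-02  9.0320e+01] open -0.0001 F [-0.3 -0.2 -0.5] q [-10.  12.  29. 107.   0. -10.]
(0.612, 0.086, 0.29, 90) -> [0.6177, 0.1626, 0.134] [0.0001, -0.0004, 0.0018]
(0.612, 0.086, 0.235, 90) -> [0.6175, 0.1625, 0.3173] [0.0001, -0.0004, 0.0018]
```

Emit:
{"fn": "send_rows", "kwargs": {
  "plan": [
    [[0.15, 0.04, 0], [0, 0, 0.0018], 1],
    [[0.3, 0.08, 0], [0, 0, 0.0018], 1],
    [[0.45, 0.12, 0.03], [0, 0, 0.0018], 1],
    [[0.58, 0.15, 0.08], [0, 0, 0.0018], 1],
    [[0.618, 0.1625, 0.15], [0, 0, 0.0018], 1],
    [[0.618, 0.1625, 0.23], [0, 0, 0.0018], 1],
    [[0.618, 0.1625, 0.28], [0, 0, 0.0018], 1],
    [[0.618, 0.1625, 0.3], [0, 0, 0.0018], 1],
    [[0.618, 0.1625, 0.3], [0, 0, 0.0018], 1]
  ]
}}

```text
time: 18.0
ee_pos: [0.6122, 0.082, 0.2398]
tcp_rot: [-180.0, -0.0, 89.6]
wrist_force: [0.7, -0.1, -0.1]
opening: -0.0
```

Emit:
{"fn": "send_rows", "kwargs": {
  "plan": [
    [[0, 0, 0.01], [0, 0, 0], 1],
    [[0, 0, 0.02], [0, 0, 0], 1],
    [[0, 0, 0.025], [0, 0, 0], 1],
    [[0, 0, 0.03], [0, 0, 0], 1],
    [[0, 0, 0.035], [0, 0, 0], 1],
    [[0, 0, 0.04], [0, 0, 0], 1],
    [[0, 0, 0.045], [0, 0, 0], 1],
    [[0, 0, 0.05], [0, 0, 0], 1]
  ]
}}

```text
time: 18.8
ee_pos: [0.6125, 0.0828, 0.2252]
tcp_rot: [180.0, -0.0, 89.7]
wrist_force: [0.8, -0.0, 0.1]
opening: -0.0002
```

Emit:
{"fn": "send_rows", "kwargs": {
  "plan": [
    [[0, 0, 0.01], [0, 0, 0], 1],
    [[0, 0, 0.016], [0, 0, 0], 1],
    [[0, 0, 0.02], [0, 0, 0], 1],
    [[0, 0, 0.023], [0, 0, 0], 1],
    [[0, 0, 0.026], [0, 0, 0], 1],
    [[0, 0, 0.029], [0, 0, 0], 1]
  ]
}}

```text
time: 19.4
ee_pos: [0.6125, 0.0827, 0.2166]
tcp_rot: [180.0, -0.0, 89.7]
wrist_force: [0.0, 0.6, 0.4]
opening: -0.0004
```

Emit:
{"fn": "send_rows", "kwargs": {
  "plan": [
    [[0, 0, 0.004], [0, 0, 0], 1],
    [[0, 0, 0.008], [0, 0, 0], 1],
    [[0, 0, 0.012], [0, 0, 0], 1],
    [[0, 0, 0.016], [0, 0, 0], 1],
    [[0, 0, 0.02], [0, 0, 0], 1]
  ]
}}

```text
time: 19.9
ee_pos: [0.6125, 0.0827, 0.2105]
tcp_rot: [180.0, -0.0, 89.7]
wrist_force: [-0.0, 0.5, -0.7]
opening: -0.0001
```

Emit:
{"fn": "send_rows", "kwargs": {
  "plan": [
    [[0, 0, 0.004], [0, 0, 0], 1],
    [[0, 0, 0.007], [0, 0, 0], 1],
    [[0, 0, 0.01], [0, 0, 0], 1],
    [[0, 0, 0.013], [0, 0, 0], 1]
  ]
}}

```text
time: 20.3
ee_pos: [0.6125, 0.0827, 0.2067]
tcp_rot: [180.0, -0.0, 89.7]
wrist_force: [-0.9, -0.7, 2.6]
opening: -0.0001
```

Emit:
{"fn": "send_rows", "kwargs": {
  "plan": [
    [[0, 0, 0.002], [0, 0, 0], 1],
    [[0, 0, 0.003], [0, 0, 0], 1],
    [[0, 0, 0.003], [0, 0, 0], 1]
  ]
}}

```text
time: 20.6
ee_pos: [0.6126, 0.0827, 0.2065]
tcp_rot: [179.9, -0.0, 89.7]
wrist_force: [-1.4, -1.1, 5.8]
opening: 0.0
```

Contact at z ≈ 0.207, against 0.208 expected for notch 1. The column is therefore at 0.010 and needs four clicks. I'll rise, open and move over the head.

Emit:
{"fn": "send_rows", "kwargs": {
  "plan": [
    [[0, 0, -0.06], [0, 0, 0], 1],
    [[0, 0, -0.15], [0, 0, 0], -1],
    [[0.004, 0.05, -0.16], [0, 0, 0], -1],
    [[0.006, 0.095, -0.16], [0, 0, 0], -1],
    [[0.006, 0.095, -0.16], [0, 0, 0], -1],
    [[0.006, 0.095, -0.16], [0, 0, 0], -1],
    [[0.006, 0.095, -0.16], [0, 0, 0], -1],
    [[0.006, 0.095, -0.16], [0, 0, 0], -1],
    [[0.006, 0.095, -0.16], [0, 0, 0], -1]
  ]
}}

```text
time: 21.5
ee_pos: [0.6407, 0.0843, 0.2541]
tcp_rot: [180.0, -0.0, 89.7]
wrist_force: [0.1, -0.3, 0.3]
opening: 0.0853
```

```bash
python3 -c "
from h import *
rel((.641,.0848,.168,90))"
```

```text
t 21.5 p [0.6407 0.0843 0.2541] rpy [ 1.7996e+02 -3.0000e-02  8.9690e+01] open 0.0853 F [ 0.1 -0.3  0.3] q [  7.  20.  30. 100.   0.   8.]
(0.641, 0.0848, 0.168, 90) -> [0.0014, 0.001, 0.2869] [0.0002, -0.0002, -0.0017]
```

Emit:
{"fn": "send_rows", "kwargs": {
  "plan": [
    [[0.0014, 0.001, 0.1], [0, 0, -0.0017], -1],
    [[0.0014, 0.001, 0.2], [0, 0, -0.0017], -1],
    [[0.0014, 0.001, 0.27], [0, 0, -0.0017], -1],
    [[0.0014, 0.001, 0.287], [0, 0, -0.0017], -1],
    [[0.0014, 0.001, 0.287], [0, 0, -0.0017], -1]
  ],
  "force": 25
}}

```text
time: 22.0
ee_pos: [0.6409, 0.0848, 0.1675]
tcp_rot: [-180.0, -0.0, 90.0]
wrist_force: [-0.9, 0.6, -0.0]
opening: 0.0855
```

Emit:
{"fn": "send_rows", "kwargs": {
  "plan": [
    [[0, 0, 0], [0, 0, 0], 0.3],
    [[0, 0, 0], [0, 0, 0], 0.3],
    [[0, 0, 0], [0, 0, 0], 0.3],
    [[0, 0, 0], [0, 0, 0], 0.3],
    [[0, 0, 0], [0, 0, 0], 0.3],
    [[0, 0, 0], [0, 0, 0], 0.3],
    [[0, 0, 0], [0, 0, 0], 0.3]
  ]
}}

```text
time: 22.7
ee_pos: [0.6418, 0.0869, 0.1692]
tcp_rot: [179.9, -0.2, 90.1]
wrist_force: [-0.7, 10.9, 5.0]
opening: 0.0333
```

Emit:
{"fn": "send_rows", "kwargs": {
  "plan": [
    [[0.008, 0, -0.003], [0, 0, 0], 0.5],
    [[0.012, 0, -0.005], [0, 0, 0], 0.5],
    [[0.012, 0, -0.005], [0, 0, 0], 0.5]
  ],
  "force": 60
}}

```text
time: 23.0
ee_pos: [0.6417, 0.0871, 0.1694]
tcp_rot: [179.9, 0.1, 89.9]
wrist_force: [1.2, -6.7, 0.6]
opening: 0.0329
```

Emit:
{"fn": "send_rows", "kwargs": {
  "plan": [
    [[-0.0045, 0, 0], [0, 0, 0], 0.5],
    [[-0.0045, 0, -0.01], [0, 0, 0], 0.5],
    [[-0.0045, 0, -0.02], [0, 0, 0], 0.5],
    [[-0.0045, 0, -0.03], [0, 0, 0], 0.5],
    [[-0.0045, 0, -0.04], [0, 0, 0], 0.5],
    [[-0.0045, 0, -0.05], [0, 0, 0], 0.5],
    [[-0.0045, 0, -0.05], [0, 0, 0], 0.5]
  ]
}}

```text
time: 23.7
ee_pos: [0.6417, 0.087, 0.1842]
tcp_rot: [180.0, -0.0, 90.0]
wrist_force: [4.6, 0.4, -3.8]
opening: 0.033
```

Emit:
{"fn": "send_rows", "kwargs": {
  "plan": [
    [[0, 0, -0.012], [0, 0, 0], 0.5],
    [[0, 0, -0.024], [0, 0, 0], 0.5],
    [[0, 0, -0.036], [0, 0, 0], 0.5],
    [[0, 0, -0.048], [0, 0, 0], 0.5],
    [[0, 0, -0.06], [0, 0, 0], 0.5]
  ]
}}

```text
time: 24.2
ee_pos: [0.6417, 0.087, 0.2017]
tcp_rot: [180.0, -0.0, 90.0]
wrist_force: [5.8, -0.1, -6.1]
opening: 0.0329
```

Emit:
{"fn": "send_rows", "kwargs": {
  "plan": [
    [[0, 0, -0.012], [0, 0, 0], 0.5],
    [[0, 0, -0.024], [0, 0, 0], 0.5],
    [[0, 0, -0.036], [0, 0, 0], 0.5],
    [[0, 0, -0.043], [0, 0, 0], 0.5],
    [[0, 0, -0.043], [0, 0, 0], 0.5],
    [[0, 0, -0.043], [0, 0, 0], 0.5]
  ]
}}

```text
time: 24.8
ee_pos: [0.6417, 0.087, 0.215]
tcp_rot: [179.9, -0.0, 90.0]
wrist_force: [6.1, 0.4, -5.2]
opening: 0.0331
```

Emit:
{"fn": "send_rows", "kwargs": {
  "plan": [
    [[0, 0, 0.006], [0, 0, 0], 0.5],
    [[0, 0, 0.011], [0, 0, 0], 0.5],
    [[0, 0, 0.015], [0, 0, 0], 0.5],
    [[0, 0, 0.017], [0, 0, 0], 0.5],
    [[0, 0, 0.017], [0, 0, 0], 0.5]
  ]
}}

```text
time: 25.3
ee_pos: [0.6417, 0.087, 0.2097]
tcp_rot: [179.9, -0.0, 90.0]
wrist_force: [6.4, 0.9, -4.5]
opening: 0.0324
```

Nearly seated. Opening the gripper and rising clear.

Emit:
{"fn": "send_rows", "kwargs": {
  "plan": [
    [[0, 0, 0], [0, 0, 0], 0.0],
    [[0, 0, 0], [0, 0, 0], -1],
    [[0, 0, 0], [0, 0, 0], -1],
    [[0, 0, 0], [0, 0, 0], -1],
    [[0, 0, 0], [0, 0, 0], -1],
    [[0, 0, 0], [0, 0, 0], -1],
    [[0, 0, 0], [0, 0, 0], -1],
    [[0, 0, 0], [0, 0, 0], -1],
    [[0, 0, -0.06], [0, 0, 0], -1],
    [[0, 0, -0.16], [0, 0, 0], -1]
  ]
}}

```text
time: 26.3
ee_pos: [0.6406, 0.0869, 0.2565]
tcp_rot: [-179.8, -0.0, 90.0]
wrist_force: [-0.6, 0.1, 0.3]
opening: 0.0854
```

Emit:
{"fn": "send_rows", "kwargs": {
  "plan": [
    [[0, 0, -0.12], [0, 0, 0], 1],
    [[0, 0.0, -0.12], [0, 0, 0], 1],
    [[0, -0.05, -0.12], [0, 0, 0], 1],
    [[0, -0.097, -0.12], [0, 0, 0], 1],
    [[0, -0.097, -0.12], [0, 0, 0], 1],
    [[0, -0.097, -0.12], [0, 0, 0], 1],
    [[0, -0.097, -0.12], [0, 0, 0], 1],
    [[0, -0.097, -0.12], [0, 0, 0], 1],
    [[0, -0.097, -0.12], [0, 0, 0], 1]
  ]
}}

```text
time: 27.2
ee_pos: [0.6125, 0.087, 0.2936]
tcp_rot: [180.0, -0.0, 90.0]
wrist_force: [-1.0, -0.3, -0.8]
opening: -0.0002
```

Emit:
{"fn": "send_rows", "kwargs": {
  "plan": [
    [[0, 0, 0.06], [0, 0, 0], 1],
    [[0, 0, 0.1], [0, 0, 0], 1],
    [[0, 0, 0.11], [0, 0, 0], 1],
    [[0, 0, 0.114], [0, 0, 0], 1],
    [[0, 0, 0.118], [0, 0, 0], 1],
    [[0, 0, 0.122], [0, 0, 0], 1],
    [[0, 0, 0.126], [0, 0, 0], 1],
    [[0, 0, 0.13], [0, 0, 0], 1],
    [[0, 0, 0.134], [0, 0, 0], 1],
    [[0, 0, 0.138], [0, 0, 0], 1]
  ]
}}

```text
time: 28.2
ee_pos: [0.6122, 0.087, 0.2525]
tcp_rot: [180.0, -0.0, 90.0]
wrist_force: [0.7, -0.5, 0.2]
opening: -0.0001
```

Emit:
{"fn": "send_rows", "kwargs": {
  "plan": [
    [[0, 0, 0.003], [0, 0, 0], 1],
    [[0, 0, 0.006], [0, 0, 0], 1],
    [[0, 0, 0.009], [0, 0, 0], 1],
    [[0, 0, 0.012], [0, 0, 0], 1],
    [[0, 0, 0.015], [0, 0, 0], 1]
  ]
}}

```text
time: 28.7
ee_pos: [0.6122, 0.087, 0.248]
tcp_rot: [180.0, -0.0, 90.0]
wrist_force: [-0.4, -0.3, 0.4]
opening: 0.0
```

Emit:
{"fn": "send_rows", "kwargs": {
  "plan": [
    [[0, 0, 0.003], [0, 0, 0], 1],
    [[0, 0, 0.005], [0, 0, 0], 1],
    [[0, 0, 0.006], [0, 0, 0], 1],
    [[0, 0, 0.006], [0, 0, 0], 1]
  ]
}}

```text
time: 29.1
ee_pos: [0.6122, 0.087, 0.2464]
tcp_rot: [180.0, -0.0, 90.0]
wrist_force: [-0.6, 0.0, 0.3]
opening: 0.0001
```

Emit:
{"fn": "send_rows", "kwargs": {
  "plan": [
    [[0, 0, 0.002], [0, 0, 0], 1],
    [[0, 0, 0.004], [0, 0, 0], 1],
    [[0, 0, 0.006], [0, 0, 0], 1],
    [[0, 0, 0.006], [0, 0, 0], 1]
  ]
}}

```text
time: 29.5
ee_pos: [0.6122, 0.087, 0.246]
tcp_rot: [179.9, -0.0, 90.0]
wrist_force: [-2.0, 0.1, 7.9]
opening: 0.0005
```

Contact is at 0.246, about 40 mm above the first probe and level with the rest's head (0.248 nominal). I'll back off and do a final check.

Emit:
{"fn": "send_rows", "kwargs": {
  "plan": [
    [[0, 0, -0.1], [0, 0, 0], 1],
    [[0, 0, -0.25], [0, 0, 0], 0],
    [[0, -0.1, -0.3], [0, 0, 0], -1],
    [[0, -0.25, -0.3], [0, 0, 0], -1],
    [[0, -0.4, -0.3], [0, 0, 0], -1],
    [[0, -0.55, -0.3], [0, 0, 0], -1],
    [[0, -0.7, -0.3], [0, 0, 0], -1],
    [[0, -0.8, -0.3], [0, 0, 0], -1],
    [[0, -0.8, -0.3], [0, 0, 0], -1]
  ]
}}

```text
time: 30.4
ee_pos: [0.3693, 0.0869, 0.336]
tcp_rot: [179.8, -0.1, 90.0]
wrist_force: [0.9, -0.4, 0.5]
opening: 0.0853
```

```bash
python3 - <<'E'
from ov import *
rel(); camera("top")
s=camera("scene"); box=(80,120,410,290); f=2.4
c=cv2.resize(s[box[1]:box[3],box[0]:box[2]],None,fx=f,fy=f,interpolation=cv2.INTER_CUBIC)
for y,h in((.087,.05),(-.109,.05)):
    for dy in(-.017,.017):
        q=tuple(np.int32((proj([.668,y+dy,.198+h],"scene")+.5-np.array(box[:2]))*f)); cv2.circle(c,q,2,(0,0,255),-1)
cv2.imwrite("pics/fin.png",c)
for n,z in(("scrap",.002),("t_bolt",.03),("scraper",.008)):
    print(n,[(cam,[(round(e["p"],2),np.round(at_z(e["point"],cam,z),3)) for e in place_of(n,cam)[:2]]) for cam in("scene","top")])
for n in("support_vee","rest_vee"):
    a={k:place_of(n,k) for k in("scene","top")}
    if a["scene"] and a["top"]: print(n,tri([(a[k][0]["point"],k) for k in a]))
E
```

```text
t 30.4 p [0.3693 0.0869 0.336 ] rpy [ 1.7981e+02 -8.0000e-02  9.0030e+01] open 0.0853 F [ 0.9 -0.4  0.5] q [ 13. -14.   4. 108.   0.  13.]
scrap [('scene', [(0.71, array([ 0.334, -0.26 ,  0.002])), (0.41, array([0.54 , 0.17 , 0.002]))]), ('top', [(0.53, array([0.46 , 0.027, 0.002])), (0.36, array([0.556, 0.163, 0.002]))])]
t_bolt [('scene', [(0.63, array([0.452, 0.026, 0.03 ]))]), ('top', [(0.4, array([0.464, 0.017, 0.03 ]))])]
scraper [('scene', [(0.53, array([ 0.466, -0.076,  0.008])), (0.52, array([ 0.491, -0.387,  0.008]))]), ('top', [(0.42, array([ 0.483, -0.391,  0.008]))])]
support_vee [0.63927259 0.0795269  0.23413572]
rest_vee [ 0.63187169 -0.10722282  0.20994207]
```

View pics/fin.png

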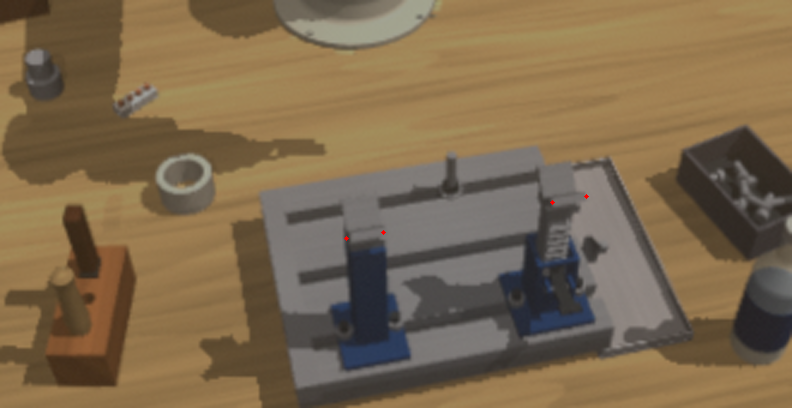

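The picture shows the scrap in the tray (595,247), the scraper in its hole (82,240) and the T-bolt in place (451,175). Both heads fit the 0.050 markers, so I'm handing in.

```bash
python3 -c "
from h import *
print(bot.job_done())"
```

```text
the job is handed in; nothing more can be done
None
```

The job is finished and handed in at about 30 s on the robot's clock; no verdict is reported.

- **Scrap:** I pushed it along the middle slot with the scraper and out of the open end. It lies in the chip tray, and the gripper never touched it.
- **Scraper:** it is back in its own hole; the blade went in without resistance, and the last picture shows it upright.
- **Support:** the column started at notch 0.010. I raised it four notches to 0.050 and let it down onto the pawl.
- **Clicks:** they were counted from the travel (about 45 mm up, then about 5 mm back), as the force readings did not show single clicks.
- **Other items:** the last picture shows the T-bolt, file, bottle and tape roll where they were.

**Height check:** light touches on top of the support's head met it at z ≈ 0.207 before and 0.246 after. The expected values were 0.208 and 0.248, so it reads 1–2 mm low against 10 mm notches. The image overlay of both heads also fits notch 0.050. I did not touch-probe the fixed rest itself.

**What disagreed:** the networks' triangulated vee heights did not match: 0.234 for the support and 0.210 for the rest, where both should be 0.227. Their top guesses for the scrap were also wrong. I relied on the touch probes and the picture instead. I viewed 11 pictures, one over the budget.

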